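Reset a dosing unit and hold its cover home

TASK

The detergent dosing unit lies open on the draining table. Take the steel stylus from its stand, press the small recessed reset button in the unit fully down with it and put the stylus back in the stand; then set the loose grey cover squarely over the unit so that it drops over the locating pin that it hides, press it fully home against its springy seal and finish while still holding it pressed down (do not let go). Leave the other things on the table alone.

Things in the scene. Friction and masses are not known exactly. Their poses are not given: they have to be found in the camera images.
- doser: Dosing unit: fixed grey plastic block lying flat, 150 (x) by 116 (y) by 45 mm high. Origin: centre of its underside, z up. Its flat top (the deck) is 45 mm above the table; the locating pin stands in the middle of it. Two dark hose stubs stick out about 20 mm from its +x end and show which end that is.
- pin_tip (a point): Tip of the steel locating pin, 59 mm above the table, in the middle of the unit. The pin has 12 mm diameter for 9 mm above the deck, then a cone to 6 mm diameter at the tip, 14 mm above the deck.
- button_top (a point): Centre of the top of the reset button: a white disc of 12 mm diameter at the bottom of a 14 mm square recess in the unit's deck, its top 4 mm below the deck (41 mm above the table), at x +30, y +20 mm in the unit's frame. Too narrow for a gripper finger. It is a spring button pressed straight down.
- reset_button (a joint): Travel of the reset button: 0 up, 0.004 m fully down; starts to move at about 1.3 N, fully down at about 4 N, springs back.
- seal_top (a point): Centre of the sprung seal's upper side: a black rectangular rubber frame on the deck round the pin, 116 by 86 mm outside, 12 mm wide, standing 5 mm above the deck when free. The cover's lower rim lands on it.
- seal (a joint): How far the seal is pressed down: 0 free, 0.005 m flush with the deck (cover home). It springs back; it begins to give at about 4 N and takes about 9 N to press flush, more than the cover weighs.
- cover: Cover: loose grey plastic cap, 110 (x) by 80 (y) mm, 20 mm high, about 0.18 kg, lying right way up on the table. Origin: centre of its lower rim plane, z up. Its long side goes along the unit's long side, either way round. Rim above the deck: 14 mm if resting on the pin's tip, 5 mm once dropped over the pin on to the seal, 0 when home.
- rib_top (a point): Top middle of the cover's grip rib, 48 mm above the cover's rim: a solid rib along the cover's x, 60 mm long, 14 mm wide, 28 mm high above the cap, to be gripped across from above.
- socket (a point): Mouth of the blind socket hidden under the middle of the cover, level with its rim: a round hole, 16 mm diameter, 16 mm deep, opening downward. It fits over the locating pin.
- stand: Stylus stand: fixed black block, 60 by 60 by 60 mm, with an upright hole of 16 mm diameter and 56 mm depth in the middle of its top. Origin: centre of its underside.
- stylus: Reset stylus: steel pin standing upright in the stand, 114 mm long, 0.07 kg. Origin: its lower tip, z along it towards the handle. From the tip: 14 mm of 6 mm diameter, then 36 mm of 9 mm diameter, a round collar of 26 mm diameter from 50 to 54 mm, then a handle of 15 mm diameter from 54 to 114 mm. The collar rests on the top of the stand, so the tip is then 10 mm above the table.
- glass_a: Drinking glass, 68 mm wide, 95 mm high, between the robot and the work; leave alone.
- glass_b: Drinking glass, 68 mm wide, 95 mm high, beyond the work; leave alone.
- tub: Clear plastic tub, 90 mm wide, 60 mm high, between the robot and the work; leave alone.
- bottle: White bottle, 64 mm wide, 170 mm high; leave alone.
- brush: Brush lying on the table; leave alone.
- bowl: Steel bowl, 130 mm wide, 50 mm high; leave alone.
- driver: Screwdriver lying on the table; leave alone.
There are look-alikes about, which are no part of the job. Leave any green or turquoise look-alike of the cover alone.

How it is judged:
By the outcome, as a careful person would: the job done as asked, in the order asked, and still so for the second after the job is handed in, while the arm keeps its last pose, push and grip.
It also fails if it takes over 64 s, if anything falls off the work surface, if the arm or the gripper's body presses on something with over 40 N, if the wrist force passes 120 N, or if a joint passes its speed limit or range.

ROBOT

A 6-joint arm with a two-finger parallel gripper is mounted at the origin on the work surface. World frame = base frame: x ahead of the robot, y to its left, z up, the work surface at z = 0. Lengths are in m, angles in rad, forces in N, time in s.
With the tool pointing down it reaches from about 0.3 to 0.775 m from the base axis. Payload 14.6 kg.
Tool frame: the origin (TCP) lies on the centre line of the jaws, within the pads' length; the fingertips stand 11 mm ahead of it and the grasp point (between the pads) lies 8 mm behind it; x points along the fingers, y is the direction in which the jaws open and shut, and the axes are right-handed (so a half turn about x gives the same grasp; the last joint's range is limited). The gripper opens to 85 mm and grips with 20 to 120 N. Pads are 22 mm wide; open, the fingers measure 114 mm over their backs; the gripper's body (76 mm by 85 mm) begins 54 mm behind the grasp point. The pads swing forward as they close: fully open they stand 13 mm farther back than shut.
Start: joints at [-1.355, 0.3, 1.521, -0, 1.321, -0.067], TCP at [0.153, -0.528, 0.242] pointing down, gripper open.
Joint ranges: [-3.03, 3.03], [-0.79, 2.21], [0.23, 2.52], [-1.04, 4.18], [0, 3.07], [-2.55, 2.55]. Speed limits (rad/s): [2.22, 2.22, 2.57, 3.14, 3.14, 3.14].

INTERFACE

Orientations are given as a unit quaternion [w, x, y, z].
In Python, from cell import env gives the robot as it stands.
- The arm moves only by the tool jog_arm, never from a script. Its argument "rows" is a list of rows, each a list of 6 numbers: the shift along the tool's x, y, z each as a share of 0.03 m, from -1 to 1, then the turn, a rotation vector about the tool's x, y, z each as a share of 0.08 rad, from -1 to 1. A call has 1 to 12 rows; each row shifts and turns the pose as measured when the row begins, along the tool's axes as they then stand; what a row does not reach is not made up. A row lasts 1/12 s, in which the tool goes at most 41.7 mm and 7.16 degrees, less where a joint would pass 70% of its speed; a pose out of reach is approached as far as the arm can. A call with a number of a shift or a turn outside -1 to 1 is refused whole. A call with a gripper value outside its range is refused whole. "jaw" is the finger opening in mm, from 0 to 85.4, set as the call begins (left out, the last holds). The fingers move at their own pace and stop on an object; "force" is the grip in N (left out, the last holds). Time passes only in rows, so rows that do not move let the fingers close. It gives the time, the measured TCP pose, the force and the opening at its end, in the units of the state.
- env.get_obs(): the state, without advancing time (a new reading comes with each control period).
- env.capture(name): name is "scene" or "side" or "wrist"; returns a dict with "image" (480x640x3 uint8, red, green, blue), "range_z" (480x640 float32, m along the optical axis (not along the pixel's ray), 0 where there is no reading), "K" (3x3 intrinsics, pixels), "extrinsics" (4x4, takes a point from world to camera coordinates). Camera axes: x right, y down, z forward; pixel columns grow to the right and rows downward; lengths in m; the calibration is good to about 2 mm. A picture is of the moment at which its call begins.
- env.finish_job(): hands the job in, once; it reports no verdict.
The state is a dict: "time_s": time; "joint_positions": joint angles; "joint_vel": joint speeds; "tau": joint torques, N m; "tool_pos": TCP position; "eef_rot": TCP orientation; "wrist_force": force on the tool from outside, world axes, zero at the start; "torque": the same for the moment, N m; "opening": finger opening in m.
Only numpy, scipy, OpenCV 4.12 (cv2) and the standard library are available. Lean on these libraries where they do the work, as an engineer would, in place of code of your own. Each camera call takes 0.05 s, during which the arm holds its last target. There are 200 camera calls.

## Working session

There is one attempt and no reset: what is moved stays moved. The work goes in short steps, Python scripts to look and compute and a tool call to move; the robot and the scene stay as the last step left them, time stands still between calls to the robot, and variables do not carry over. Pictures are saved under pics/ and viewed, about 8 in all and at most 12, crops included, and the job is handed in when it is done.

Besides the shell and the picture viewer there is one more tool, called after "Request:" as name(argument=value, ...), one argument or row to a line, values as JSON. jog_arm: Moves the arm, as the interface text tells. Shift numbers are shares of 0.03 m and turn numbers shares of 0.08 rad, none past 1 either way. Its arguments: {"type":"object","properties":{"rows":{"type":"array","items":{"type":"array","items":{"type":"number"}}},"jaw":{"type":"number"},"force":{"type":"number"}},"required":["rows"]}

```bash
mkdir -p pics; ls
cat > h.py <<'E'
import numpy as np,cv2
from cell import env
from scipy.spatial.transform import Rotation as R
def cap(n,f=None):
    c=env.capture(n)
    if f: cv2.imwrite('pics/'+f,c['image'][:,:,::-1])
    np.savez(''+n+'.npz',**c); return c
def pt(c,u,v,z=None):
    d=np.linalg.inv(c['K'])@[u,v,1]; E=np.linalg.inv(c['extrinsics'])
    if z is None: r=float(c['range_z'][int(v),int(u)]); return (E@np.r_[d*r,1])[:3]
    o=E[:3,3]; w=E[:3,:3]@d; return o+w*(z-o[2])/w[2]
def proj(c,p):
    q=c['extrinsics']@np.r_[p,1]; q=c['K']@q[:3]; return q[:2]/q[2]
E
python3 - <<'E'
from h import *
for n in('scene','side'): 
    c=cap(n,n+'0.png'); print(c['K'][0,0],np.linalg.inv(c['extrinsics'])[:3].round(3))
print(env.get_obs())
E
```

```text
pics
606.1579736154674 [[ 0.764  0.46  -0.453  1.268]
 [ 0.646 -0.561  0.519 -0.907]
 [-0.016 -0.689 -0.725  1.227]]
516.0608910745642 [[-0.732 -0.364  0.576 -0.071]
 [-0.681  0.412 -0.606  0.59 ]
 [-0.017 -0.836 -0.549  0.644]]
{'time_s': 0.1, 'joint_positions': array([-1.35459235e+00,  3.00393717e-01,  1.52153079e+00, -4.12577398e-05,
        1.32072166e+00, -6.65952158e-02]), 'joint_vel': array([ 0.00077224, -0.00220768, -0.00121425,  0.00123176, -0.00025864,
        0.00055562]), 'tau': array([ 1.62788816e-03, -5.44377387e+01, -3.62369585e+01, -6.53175698e-05,
        2.98320752e-03, -6.41529496e-07]), 'tool_pos': array([ 0.15342049, -0.52795154,  0.24178504]), 'eef_rot': array([-0.09928496, -0.70000712, -0.10002571,  0.70009098]), 'wrist_force': array([-0.00573402, -0.28410647, -0.0640521 ]), 'torque': array([-0.01362252, -0.00958621, -0.01632347]), 'opening': 0.08558432498955512}
```

View pics/scene0.png

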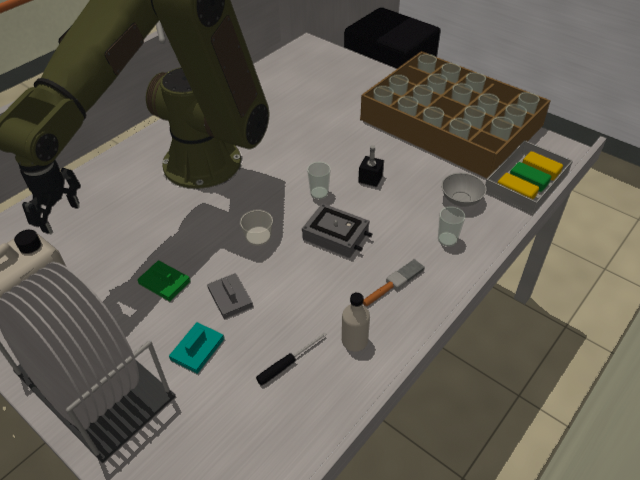

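View pics/side0.png

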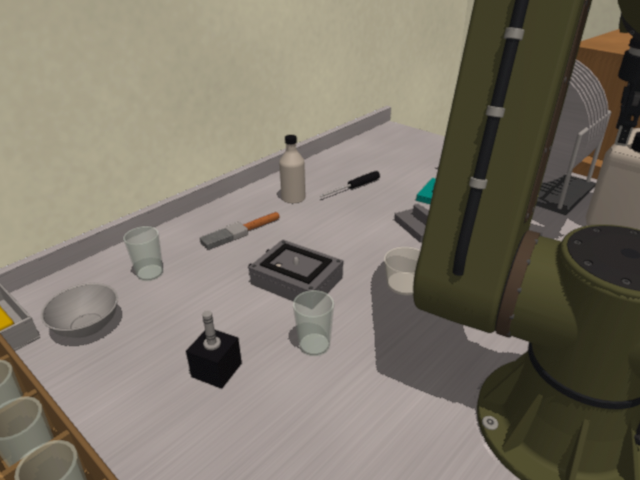

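The scene view shows the unit at (337,230) with its stubs towards (368,240), the stylus stand at (372,168), the grey cover at (230,294), and the green (164,280) and turquoise (197,347) look-alikes. The grey one fits the description. I'll check it in an enlarged crop.

Run:
```python
from h import *
c=dict(np.load('scene.npz'))
im=c['image'][140:330,200:470,::-1]
cv2.imwrite('pics/crop1.png',cv2.resize(im,None,fx=2.9,fy=2.9,interpolation=cv2.INTER_CUBIC))
E=np.linalg.inv(c['extrinsics']);v,u=np.mgrid[:480,:640];d=np.linalg.inv(c['K'])@np.stack([u.ravel(),v.ravel(),np.ones(u.size)])
P=((E[:3,:3]@(d*c['range_z'].ravel())).T+E[:3,3]).reshape(480,640,3)
def rect(x0,x1,y0,y1,zl,zh,n):
    s=P[y0:y1,x0:x1].reshape(-1,3);s=s[(s[:,2]>zl)&(s[:,2]<zh)]
    print(n,len(s),cv2.minAreaRect((s[:,:2]*1000).astype(np.float32)),s.mean(0).round(4),np.median(s[:,2]))
rect(300,362,200,260,.038,.052,'deck')
rect(205,255,270,318,.015,.025,'cap')
rect(205,255,270,318,.042,.055,'rib')
rect(355,388,150,190,.056,.064,'standtop')
rect(355,388,140,165,.095,.130,'handle')
for n in [(320,180),(257,228)]: print(pt(c,*n,0.05))
```

```text
deck 1534 ((534.1443481445312, 14.481086730957031), (155.4736785888672, 125.4184799194336), 10.678975105285645) [0.535  0.0083 0.0456] 0.045495373976998876
cap 882 ((465.0800476074219, -328.2174072265625), (80.66754150390625, 116.95423126220703), 67.45980834960938) [ 0.468  -0.3309  0.0195] 0.01947892887743885
rib 105 ((463.6526184082031, -327.8574523925781), (14.810632705688477, 64.65141296386719), 66.34852600097656) [ 0.4649 -0.3283  0.0467] 0.046678778423721035
standtop 200 ((464.8868713378906, 271.11065673828125), (61.76462173461914, 68.37520599365234), 16.703344345092773) [0.4662 0.2693 0.0599] 0.06001020642490884
handle 52 ((462.94805908203125, 272.709716796875), (13.103235244750977, 24.464590072631836), 39.41218185424805) [0.4655 0.2695 0.1116] 0.11212948600968098
[0.38527515 0.12603335 0.05      ]
[ 0.37987657 -0.13541398  0.05      ]
```

View pics/crop1.png

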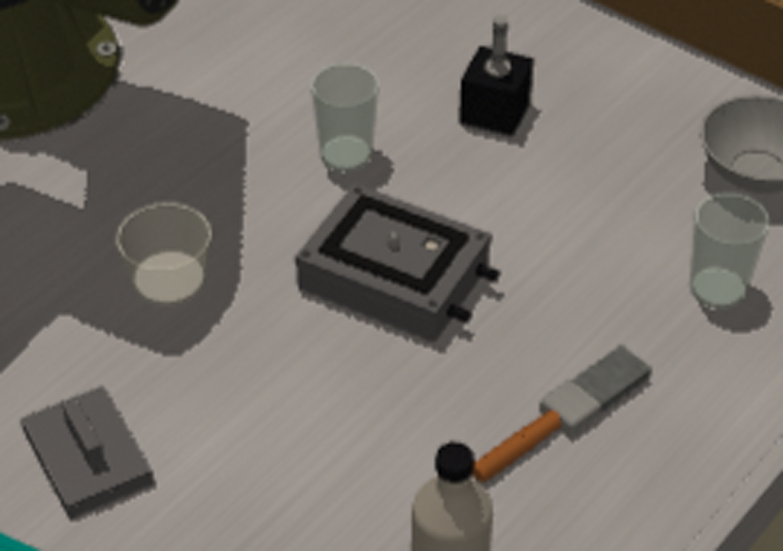

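Grey cover confirmed: crop (88,452), full picture (230,296), with a plain grey rib. The unit's stubs point to image lower right and the button is at crop (432,245). The stylus handle top is at crop (500,22).

```bash
cat >> h.py <<'E'
def down(a):
    a=np.radians(a);ca,sa=np.cos(a),np.sin(a)
    return R.from_matrix(np.array([[0,0,-1],[ca,sa,0],[sa,-ca,0]]).T)
def st():
    o=env.get_obs();q=o['eef_rot'];r=R.from_quat([q[1],q[2],q[3],q[0]]);y=r.apply([0,1,0])
    print('t',round(o['time_s'],2),'tcp',o['tool_pos'].round(4),'jawyaw',round(np.degrees(np.arctan2(y[1],y[0])),1),'F',o['wrist_force'].round(1),'op',round(o['opening']*1000,1),'q',o['joint_positions'].round(2))
    return o['tool_pos'],r
def plan(p,a):
    "total shift in row units (0.03 m) and turn units (0.08 rad), tool axes"
    x,r=st();d=r.inv().apply(np.array(p)-x)/.03;w=(r.inv()*down(a)).as_rotvec()/.08
    print('shift',d.round(2),'turn',w.round(2))
E
python3 - <<'E'
from h import *
c=dict(np.load('scene.npz'));f=lambda u,v,z:pt(c,200+u/2.9,140+v/2.9,z)
A,B,C,D=[f(*p,.045)for p in[(357,189),(491,237),(298,257),(438,309)]]
print(A,B,C,D,(A+B+C+D)/4)
for p,q in((A,B),(C,D),(C,A),(D,B)): print(np.degrees(np.arctan2(*(q-p)[1::-1])),np.linalg.norm(q-p))
print('pin',f(395,233,.059),'btn',f(432,244,.041),'styl',f(501,20,.124))
for a in(-180,-90,0,90): plan([.465,.27,.24],a)
E
```

```text
[0.45816548 0.05270855 0.045     ] [0.59946544 0.08224478 0.045     ] [ 0.47484381 -0.0543378   0.045     ] [ 0.61798329 -0.02338948  0.045     ] [0.5376145  0.01430651 0.045     ]
11.80665564515191 0.1443539632644608
12.200181116438312 0.14644694300432937
98.85575599543495 0.10833784817892332
99.94300800944696 0.10724508550787654
pin [0.534213   0.01754567 0.059     ] btn [0.55948226 0.04250846 0.041     ] styl [0.465923   0.27150531 0.124     ]
t 0.1 tcp [ 0.1534 -0.528   0.2418] jawyaw -73.8 F [-0.  -0.3 -0.1] op 85.6 q [-1.35  0.3   1.52 -0.    1.32 -0.07]
shift [  0.08 -22.64 -17.4 ] turn [2.317e+01 1.000e-02 1.000e-02]
t 0.1 tcp [ 0.1534 -0.528   0.2418] jawyaw -73.8 F [-0.  -0.3 -0.1] op 85.6 q [-1.35  0.3   1.52 -0.    1.32 -0.07]
shift [  0.08 -22.64 -17.4 ] turn [3.54 0.   0.01]
t 0.1 tcp [ 0.1534 -0.528   0.2418] jawyaw -73.8 F [-0.  -0.3 -0.1] op 85.6 q [-1.35  0.3   1.52 -0.    1.32 -0.07]
shift [  0.08 -22.64 -17.4 ] turn [-1.61e+01 -1.00e-02  1.00e-02]
t 0.1 tcp [ 0.1534 -0.528   0.2418] jawyaw -73.8 F [-0.  -0.3 -0.1] op 85.6 q [-1.35  0.3   1.52 -0.    1.32 -0.07]
shift [  0.08 -22.64 -17.4 ] turn [-3.573e+01 -2.000e-02  0.000e+00]
```

```bash
cat >> h.py <<'E'
def rows(p,a,n,m=12):
    "first m of n equal rows of a straight path to p, jaw yaw a"
    x,r=st();D=(np.array(p)-x)/n;w=(down(a)*r.inv()).as_rotvec()/n
    t=r.inv().apply(w)/.08
    for i in range(min(m,n)):
        ri=R.from_rotvec(w*i)*r
        print(np.r_[ri.inv().apply(D)/.03,t].round(2).tolist(),end=',')
    print()
E
python3 -c "
from h import *
rows([.465,.27,.24],13,28)"
```

```text
t 0.1 tcp [ 0.1534 -0.528   0.2418] jawyaw -73.8 F [-0.  -0.3 -0.1] op 85.6 q [-1.35  0.3   1.52 -0.    1.32 -0.07]
[0.0, -0.81, -0.62, -0.68, -0.0, 0.0],[0.0, -0.77, -0.66, -0.68, -0.0, 0.0],[0.0, -0.74, -0.7, -0.68, -0.0, 0.0],[0.0, -0.7, -0.74, -0.68, -0.0, 0.0],[0.0, -0.66, -0.78, -0.68, -0.0, 0.0],[0.0, -0.61, -0.81, -0.68, -0.0, 0.0],[0.0, -0.57, -0.85, -0.68, -0.0, 0.0],[0.0, -0.52, -0.88, -0.68, -0.0, 0.0],[0.0, -0.47, -0.9, -0.68, -0.0, 0.0],[0.0, -0.42, -0.93, -0.68, -0.0, 0.0],[0.0, -0.37, -0.95, -0.68, -0.0, 0.0],[0.0, -0.32, -0.97, -0.68, -0.0, 0.0],
```

Request:
jog_arm(
  rows=[
    [0,-0.81,-0.62,-0.68,0,0],
    [0,-0.77,-0.66,-0.68,0,0],
    [0,-0.74,-0.7,-0.68,0,0],
    [0,-0.7,-0.74,-0.68,0,0],
    [0,-0.66,-0.78,-0.68,0,0],
    [0,-0.61,-0.81,-0.68,0,0],
    [0,-0.57,-0.85,-0.68,0,0],
    [0,-0.52,-0.88,-0.68,0,0],
    [0,-0.47,-0.9,-0.68,0,0],
    [0,-0.42,-0.93,-0.68,0,0],
    [0,-0.37,-0.95,-0.68,0,0],
    [0,-0.32,-0.97,-0.68,0,0],
  ],
  jaw=60,
)

```text
time_s: 1.1
tool_pos: [0.2834, -0.1715, 0.2383]
eef_rot: [0.323, 0.628, 0.328, -0.627]
wrist_force: [1.5, 0.2, -0.2]
opening: 0.0599
```

```bash
python3 -c "
from h import *
rows([.465,.27,.24],13,17)"
```

```text
t 1.1 tcp [ 0.2834 -0.1715  0.2383] jawyaw -35.2 F [ 1.5  0.2 -0.2] op 59.9 q [-0.66 -0.21  2.06  0.    1.29 -0.04]
[0.0, -0.21, -0.91, -0.62, -0.01, 0.0],[0.0, -0.16, -0.92, -0.62, -0.01, 0.0],[0.0, -0.12, -0.93, -0.62, -0.01, 0.0],[0.0, -0.07, -0.93, -0.62, -0.01, 0.0],[0.0, -0.02, -0.94, -0.62, -0.01, 0.0],[-0.0, 0.02, -0.94, -0.62, -0.01, 0.0],[-0.0, 0.07, -0.93, -0.62, -0.01, 0.0],[-0.0, 0.11, -0.93, -0.62, -0.01, 0.0],[-0.0, 0.16, -0.92, -0.62, -0.01, 0.0],[-0.0, 0.21, -0.91, -0.62, -0.01, 0.0],[-0.0, 0.25, -0.9, -0.62, -0.01, 0.0],[-0.0, 0.29, -0.89, -0.62, -0.01, 0.0],
```

Request:
jog_arm(
  rows=[
    [0,-0.21,-0.91,-0.62,0,0],
    [0,-0.16,-0.92,-0.62,0,0],
    [0,-0.12,-0.93,-0.62,0,0],
    [0,-0.07,-0.93,-0.62,0,0],
    [0,-0.02,-0.94,-0.62,0,0],
    [0,0.02,-0.94,-0.62,0,0],
    [0,0.07,-0.93,-0.62,0,0],
    [0,0.11,-0.93,-0.62,0,0],
    [0,0.16,-0.92,-0.62,0,0],
    [0,0.21,-0.91,-0.62,0,0],
    [0,0.25,-0.9,-0.62,0,0],
    [0,0.29,-0.89,-0.62,0,0],
  ],
)

```text
time_s: 2.1
tool_pos: [0.4075, 0.1608, 0.2397]
eef_rot: [0.501, 0.498, 0.506, -0.495]
wrist_force: [0.6, 0.7, -0.5]
opening: 0.0601
```

```bash
python3 -c "
from h import *
c=cap('wrist','w1.png');print(np.linalg.inv(c['extrinsics'])[:3].round(3),c['K'][0])
rows([.465,.27,.24],13,4)"
```

```text
[[ 1.     0.013  0.     0.408]
 [ 0.013 -0.968 -0.252  0.226]
 [-0.003  0.252 -0.968  0.371]] [341.59740871   0.         319.55595862]
t 2.15 tcp [0.4086 0.1638 0.2396] jawyaw 1.1 F [-0.7  0.1 -1.2] op 59.8 q [0.29 0.05 1.82 0.01 1.27 0.27]
[0.0, 0.49, -0.88, -0.65, -0.02, 0.0],[0.0, 0.53, -0.85, -0.65, -0.02, 0.0],[-0.0, 0.57, -0.82, -0.65, -0.02, 0.0],[-0.0, 0.62, -0.79, -0.65, -0.02, 0.0],
```

View pics/w1.png

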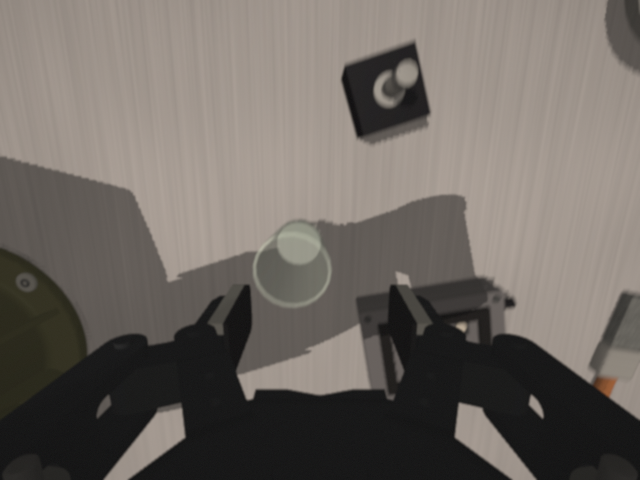

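The wrist view shows the stylus's handle top at (405,73), its collar at (388,90) and the stand corners at (343,70), (415,43), (429,114) and (360,136). Button-side deck edge is visible at lower right.

```bash
python3 -c "
from h import *
c=dict(np.load('wrist.npz'))
print(pt(c,405.5,72.5,.124),pt(c,388.5,90,.064),sum(pt(c,*p,.06) for p in[(343,70),(415,43),(429,114),(360,136)])/4)
print('unit corner TR/TL', pt(c,501,291,.045),pt(c,357,299,.045))"
```

```text
[0.46287848 0.27711487 0.124     ] [0.46324324 0.27614019 0.064     ] [0.46247351 0.27548558 0.06      ]
unit corner TR/TL [0.59370569 0.09035159 0.045     ] [0.44692019 0.07945929 0.045     ]
```

Request:
jog_arm(
  rows=[
    [0,0.49,-0.85,-0.65,0,0],
    [0,0.53,-0.82,-0.65,0,0],
    [0,0.4,-0.6,-0.65,0,0],
    [0,0.2,-0.3,-0.6,0,0],
    [0,0,0,0,0,0],
    [0,0,0,0,0,0],
  ],
)

```text
time_s: 2.65
tool_pos: [0.4514, 0.2508, 0.2374]
eef_rot: [0.552, 0.438, 0.558, -0.437]
wrist_force: [-0.2, -0.4, -0.1]
opening: 0.0599
```

```bash
python3 -c "
from h import *
c=cap('wrist','w2.png');s=c
print(np.linalg.inv(c['extrinsics'])[:3].round(3))
E=np.linalg.inv(c['extrinsics']);v,u=np.mgrid[:480,:640];d=np.linalg.inv(c['K'])@np.stack([u.ravel(),v.ravel(),np.ones(u.size)])
P=(E[:3,:3]@(d*c['range_z'].ravel())).T+E[:3,3]
for l,h in((.118,.135),(.055,.068)):
  m=(P[:,2]>l)&(P[:,2]<h)&(np.hypot(P[:,0]-.464,P[:,1]-.274)<.06);q=P[m];print(len(q),cv2.minAreaRect((q[:,:2]*1000).astype(np.float32)))
rows([.464,.273,.24],13,2)"
```

```text
[[ 0.973  0.226  0.053  0.438]
 [ 0.233 -0.941 -0.246  0.314]
 [-0.006  0.252 -0.968  0.368]]
326 ((463.64996337890625, 275.6813659667969), (13.955428123474121, 14.398857116699219), 59.21525573730469)
3868 ((463.56573486328125, 275.55853271484375), (59.97457504272461, 60.21244812011719), 17.878646850585938)
t 2.7 tcp [0.4513 0.2505 0.2374] jawyaw 13.5 F [ 0.1 -1.2 -1.3] op 60.1 q [0.43 0.23 1.62 0.01 1.29 0.19]
[-0.04, 0.29, -0.31, 0.05, -0.04, 0.03],[-0.04, 0.29, -0.32, 0.05, -0.04, 0.03],
```

View pics/w2.png

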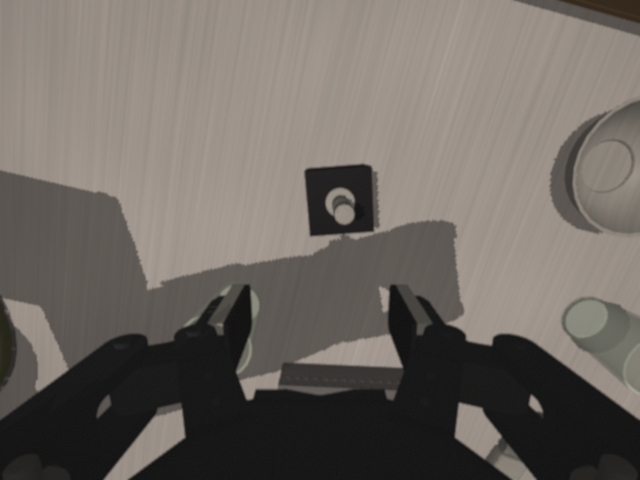

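The wrist view shows the handle top at (345,214) and the stand at (340,200). The wrist depth puts the stylus at about (0.4636, 0.2756). Going above it and down.

Request:
jog_arm(
  rows=[
    [0,0.3,-0.36,0,0,0],
    [0,0.28,-0.36,0,0,0.05],
    [0.4,0,0,0,0,0],
    [0.8,0,0,0,0,0],
    [0.8,0,0,0,0,0],
    [0,0,0,0,0,0],
  ],
  jaw=60,
)

```text
time_s: 3.2
tool_pos: [0.463, 0.2721, 0.1778]
eef_rot: [0.551, 0.444, 0.554, -0.439]
wrist_force: [-0.2, 0.4, -0.4]
opening: 0.0598
```

```bash
python3 -c "
from h import *
plan([.464,.275,.093],13)"
```

```text
t 3.2 tcp [0.463  0.2721 0.1778] jawyaw 12.7 F [-0.2  0.4 -0.4] op 59.8 q [0.46 0.33 1.64 0.01 1.17 0.23]
shift [ 2.83  0.05 -0.07] turn [-0.06 -0.09 -0.03]
```

Request:
jog_arm(
  rows=[
    [0.8,0.05,-0.1,0,-0.1,0],
    [0.8,0,0,0,0,0],
    [0.7,0,0,0,0,0],
    [0.4,0,0,0,0,0],
    [0,0,0,0,0,0],
  ],
  jaw=40,
)

```text
time_s: 3.62
tool_pos: [0.4654, 0.2728, 0.0999]
eef_rot: [0.552, 0.446, 0.549, -0.442]
wrist_force: [0.1, 0.1, 0.4]
opening: 0.0398
```

```bash
python3 -c "
from h import *
plan([.464,.275,.093],13)"
```

```text
t 3.62 tcp [0.4654 0.2728 0.0999] jawyaw 12.2 F [0.1 0.1 0.4] op 39.8 q [ 0.46  0.44  1.69 -0.    1.    0.25]
shift [ 0.23 -0.03 -0.08] turn [-0.17  0.   -0.09]
```

Request:
jog_arm(
  rows=[
    [0.25,-0.03,-0.1,-0.15,0,-0.08],
    [0,0,0,0,0,0],
  ],
)

```text
time_s: 3.78
tool_pos: [0.4645, 0.2751, 0.0944]
eef_rot: [0.553, 0.441, 0.552, -0.44]
wrist_force: [-0.4, -0.2, 0.3]
opening: 0.0401
```

Request:
jog_arm(
  rows=[
    [0,0,0,0,0,0],
    [0,0,0,0,0,0],
    [0,0,0,0,0,0],
    [0,0,0,0,0,0],
    [0,0,0,0,0,0],
    [0,0,0,0,0,0],
  ],
  jaw=8,
  force=60,
)

```text
time_s: 4.28
tool_pos: [0.4659, 0.2757, 0.0986]
eef_rot: [0.554, 0.443, 0.552, -0.439]
wrist_force: [0.2, 0.5, -0.9]
opening: 0.0135
```

```bash
python3 -c "
from h import *
st()"
```

```text
t 4.28 tcp [0.4659 0.2757 0.0986] jawyaw 12.8 F [ 0.2  0.5 -0.9] op 13.5 q [ 0.47  0.44  1.69 -0.    1.    0.24]
```

Request:
jog_arm(
  rows=[
    [-0.3,0,0,0,0,0],
    [-0.7,0,0,0,0,0],
    [-0.9,0,0,0,0,0],
    [-0.9,0,0,0,0,0],
    [-0.7,0,0,0,0,0],
    [-0.3,0,0,0,0,0],
    [0,0,0,0,0,0],
  ],
)

```text
time_s: 4.87
tool_pos: [0.4642, 0.2749, 0.2201]
eef_rot: [0.554, 0.443, 0.552, -0.439]
wrist_force: [-0.3, 0.1, -0.5]
opening: 0.0136
```

```bash
python3 -c "
from h import *
rows([.556,.065,.205],12,9)"
```

```text
t 4.87 tcp [0.4642 0.2749 0.2201] jawyaw 12.8 F [-0.3  0.1 -0.5] op 13.6 q [ 0.47  0.29  1.58 -0.    1.26  0.24]
[0.06, 0.16, 0.83, 0.02, -0.0, -0.01],[0.06, 0.16, 0.83, 0.02, -0.0, -0.01],[0.06, 0.16, 0.83, 0.02, -0.0, -0.01],[0.06, 0.16, 0.83, 0.02, -0.0, -0.01],[0.06, 0.16, 0.83, 0.02, -0.0, -0.01],[0.06, 0.17, 0.83, 0.02, -0.0, -0.01],[0.06, 0.17, 0.83, 0.02, -0.0, -0.01],[0.06, 0.17, 0.83, 0.02, -0.0, -0.01],[0.06, 0.17, 0.83, 0.02, -0.0, -0.01],
```

Request:
jog_arm(
  rows=[
    [0.06,0.16,0.6,0,0,0],
    [0.06,0.16,0.83,0,0,0],
    [0.06,0.16,0.83,0,0,0],
    [0.06,0.16,0.83,0,0,0],
    [0.06,0.17,0.83,0,0,0],
    [0.06,0.17,0.83,0,0,0],
    [0.06,0.17,0.83,0,0,0],
    [0.06,0.17,0.83,0,0,0],
    [0,0.1,0.6,0,0,0],
    [0,0,0,0,0,0],
    [0,0,0,0,0,0],
  ],
)

```text
time_s: 5.78
tool_pos: [0.5525, 0.0703, 0.1929]
eef_rot: [0.551, 0.439, 0.556, -0.442]
wrist_force: [-0.3, 0.2, -1.2]
opening: 0.0136
```

```bash
python3 -c "
from h import *
st()
c=cap('wrist');cv2.imwrite('pics/w3.png',cv2.resize(c['image'][200:400,190:450,::-1],None,fx=3,fy=3,interpolation=cv2.INTER_CUBIC))
s=cap('side')
cv2.imwrite('pics/s3.png',s['image'][:,:,::-1])
"
```

```text
t 5.78 tcp [0.5525 0.0703 0.1929] jawyaw 13.0 F [-0.3  0.2 -1.2] op 13.6 q [ 0.06  0.36  1.55  0.    1.23 -0.17]
```

View pics/w3.png

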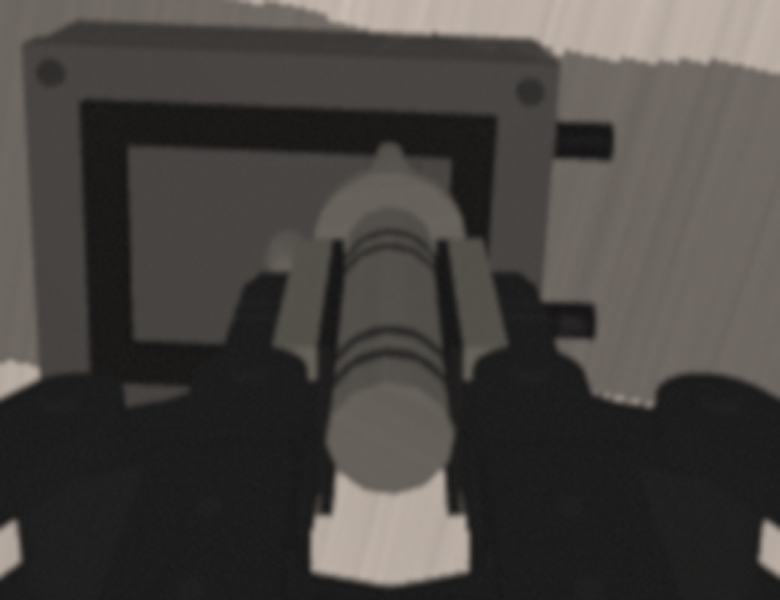

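The crop shows the deck's top corners at (25,45) and (558,65), and the seal's outer corners at (82,98) and (497,117). The seal's inner corners are at (128,145), (452,158) and (133,343). The pin tip is near (290,243) and the stylus tip at (390,143). The button is hidden behind the collar.

Run:
```python
from h import *
from scipy.optimize import least_squares
c=dict(np.load('wrist.npz'));full=lambda u,v:(190+(u+.5)/3-.5,200+(v+.5)/3-.5)
obs=[((-.075,.058,.045),(25,45)),((.075,.058,.045),(558,65)),((-.058,.043,.05),(82,98)),((.058,.043,.05),(497,117)),((-.046,.031,.05),(128,145)),((.046,.031,.05),(452,158)),((-.046,-.031,.05),(133,343)),((0,0,.059),(290,243))]
def f(x):
    r=R.from_euler('z',x[2]);return np.concatenate([proj(c,r.apply(o)+[x[0],x[1],0])-full(*p) for o,p in obs])
s=least_squares(f,[.535,.015,.2]);r=R.from_euler('z',s.x[2])
print(s.x[:2],np.degrees(s.x[2]),s.fun.round(1))
b=r.apply([.03,.02,.041])+[*s.x[:2],0];print('button',b)
o,_=st()
for z in(.1,.105,.11,.115): print(z,pt(c,*full(390,143),z))
```

```text
[0.53371646 0.01966637] 10.816473161971373 [-1.1 -2.   2.2 -1.9 -0.7  0.1  1.5 -1.  -1.  -1.   1.2 -1.2 -0.6  0.7
 -1.5  7.2]
button [0.55943019 0.04494095 0.041     ]
t 5.88 tcp [0.5523 0.0711 0.1933] jawyaw 13.0 F [ 0.1  0.3 -1.2] op 13.7 q [ 0.06  0.36  1.55  0.    1.23 -0.17]
0.1 [0.55184864 0.07180149 0.1       ]
0.105 [0.55157267 0.07319968 0.105     ]
0.11 [0.5512967  0.07459787 0.11      ]
0.115 [0.55102073 0.07599606 0.115     ]
```

View pics/s3.png

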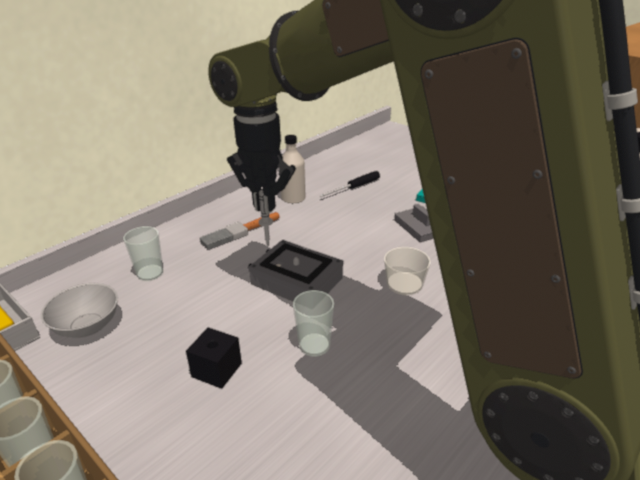

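The side view shows the stylus held upright with its tip at (268,248), above the unit's far edge.

Run:
```python
from h import *
from scipy.optimize import least_squares
c=dict(np.load('wrist.npz'));full=lambda u,v:(190+(u+.5)/3-.5,200+(v+.5)/3-.5)
obs=[((-.075,.058,.045),(25,45)),((.075,.058,.045),(558,65)),((-.058,.043,.05),(82,98)),((.058,.043,.05),(497,117)),((-.046,.031,.05),(128,145)),((.046,.031,.05),(452,158)),((-.046,-.031,.05),(133,343))]
def f(x):
    r=R.from_euler('z',x[2]);return np.concatenate([proj(c,r.apply(o)+[x[0],x[1],0])-full(*p) for o,p in obs])
s=least_squares(f,[.535,.015,.2]);r=R.from_euler('z',s.x[2])
print(s.x[:2],np.degrees(s.x[2]),s.fun.round(1))
b=r.apply([.03,.02,.041])+[*s.x[:2],0];print('button',b)
sd=dict(np.load('side.npz'))
t=least_squares(lambda p:np.r_[proj(c,p)-full(390,143),proj(sd,p)-[268,248]],[.55,.07,.1]);print('tip',t.x,t.fun)
d=b-np.array([.5516,.0732,.105]);x,_=st();plan([x[0]+d[0],x[1]+d[1],x[2]-.045],13)
```

```text
[0.53364383 0.01875831] 10.683694499143401 [-1.2 -1.1  2.  -0.7 -0.8  1.   1.2  0.2 -1.2 -0.1  0.9 -0.1 -0.9  1.5]
button [0.55941605 0.04397323 0.041     ]
tip [0.55189727 0.07155454 0.0991174 ] [-0.00015534  0.0001636  -0.00058487  0.00020344]
t 5.88 tcp [0.5523 0.0711 0.1933] jawyaw 13.0 F [ 0.1  0.3 -1.2] op 13.7 q [ 0.06  0.36  1.55  0.    1.23 -0.17]
t 5.88 tcp [0.5523 0.0711 0.1933] jawyaw 13.0 F [ 0.1  0.3 -1.2] op 13.7 q [ 0.06  0.36  1.55  0.    1.23 -0.17]
shift [1.5  0.05 1.01] turn [ 0.01 -0.04  0.1 ]
```

Request:
jog_arm(
  rows=[
    [0,0.05,0.5,0,0,0],
    [0.2,0,0.45,0,0,0],
    [0.5,0,0,0,0,0],
    [0.5,0,0,0,0,0],
    [0,0,0,0,0,0],
    [0,0,0,0,0,0],
  ],
)

```text
time_s: 6.38
tool_pos: [0.559, 0.0461, 0.1547]
eef_rot: [0.552, 0.437, 0.557, -0.44]
wrist_force: [1.0, -0.4, 0.5]
opening: 0.0136
```

```bash
python3 -c "
from h import *
plan([.5592,.0433,.147],13)
c=cap('scene');cv2.imwrite('pics/c4.png',cv2.resize(c['image'][170:270,280:400,::-1],None,fx=5,fy=5,interpolation=cv2.INTER_CUBIC))
c=cap('side');cv2.imwrite('pics/s4.png',cv2.resize(c['image'][200:310,230:360,::-1],None,fx=4,fy=4.54,interpolation=cv2.INTER_CUBIC))
a=cv2.imread('pics/c4.png');b=cv2.imread('pics/s4.png');b=cv2.resize(b,None,fx=1,fy=1);h=min(len(a),len(b));cv2.imwrite('pics/m4.png',cv2.resize(np.hstack([a[:h],b[:h]]),(800,int(h*800/(600+520)))))
"
```

```text
t 6.38 tcp [0.559  0.0461 0.1547] jawyaw 13.4 F [ 1.  -0.4  0.5] op 13.6 q [ 0.02  0.41  1.58  0.    1.16 -0.22]
shift [ 0.26 -0.01  0.09] turn [ 0.08 -0.04  0.09]
```

View pics/m4.png

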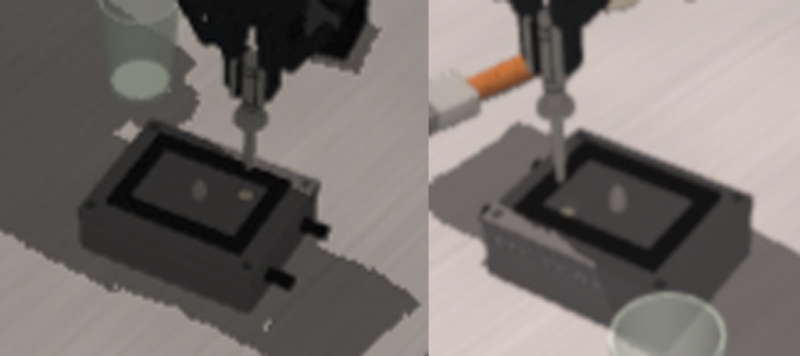

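The stitched picture shows the tip at (249,167) left and (560,181) right, with the button at (247,195) left and (568,210) right.

Run:
```python
from h import *
from scipy.optimize import least_squares
c=dict(np.load('scene.npz'));s=dict(np.load('side.npz'))
for a,b,z in(((349.7,216.8),(276.0,255.8),.06),((349.2,224.6),(278.8,264.75),.041)):
    t=least_squares(lambda p:np.r_[proj(c,p)-a,proj(s,p)-b],[.55,.07,.1]);print(t.x,t.fun.round(1),pt(c,*a,z),pt(s,*b,z))
```

```text
[0.55846118 0.04717395 0.06527957] [ 0.2 -0.   0.2  0. ] [0.55482695 0.05099988 0.06      ] [0.56449233 0.04240693 0.06      ]
[0.55985176 0.04152297 0.03999319] [-0.4  0.1 -0.3 -0. ] [0.56109276 0.04150076 0.041     ] [0.55836114 0.04214202 0.041     ]
```

Request:
jog_arm(
  rows=[
    [0,0,0.15,0,0,0],
    [0.2,0,0,0,0,0],
    [0.2,0,0,0,0,0],
    [0,0,0,0,0,0],
  ],
)

```text
time_s: 6.82
tool_pos: [0.561, 0.0417, 0.1444]
eef_rot: [0.554, 0.438, 0.556, -0.439]
wrist_force: [0.0, -1.0, -1.6]
opening: 0.0133
```

```bash
python3 -c "
from h import *
plan([.5597,.0418,.1265],13)"
```

```text
t 6.82 tcp [0.561  0.0417 0.1444] jawyaw 13.4 F [ 0.  -1.  -1.6] op 13.3 q [ 0.01  0.43  1.59  0.    1.13 -0.23]
shift [ 0.6  -0.04 -0.01] turn [ 0.09 -0.03  0.04]
```

Request:
jog_arm(
  rows=[
    [0.2,-0.03,0,0,0,0],
    [0.15,0,0,0,0,0],
    [0.1,0,0,0,0,0],
  ],
)

```text
time_s: 7.07
tool_pos: [0.5602, 0.0415, 0.1301]
eef_rot: [0.554, 0.438, 0.556, -0.438]
wrist_force: [-0.5, -0.8, 0.0]
opening: 0.0135
```

Request:
jog_arm(
  rows=[
    [0.1,0,0,0,0,0],
    [0.1,0,0,0,0,0],
  ],
)

```text
time_s: 7.23
tool_pos: [0.5601, 0.0416, 0.1233]
eef_rot: [0.554, 0.438, 0.556, -0.438]
wrist_force: [-0.1, 0.2, 3.3]
opening: 0.0132
```

```bash
python3 -c "
from h import *
plan([.5597,.0418,.1265],13)"
```

```text
t 7.23 tcp [0.5601 0.0416 0.1233] jawyaw 13.4 F [-0.1  0.2  3.3] op 13.2 q [ 0.01  0.45  1.61  0.    1.09 -0.23]
shift [-0.11 -0.01 -0.01] turn [ 0.09 -0.03  0.03]
```

Request:
jog_arm(
  rows=[
    [0.06,0,0,0,0,0],
    [0.06,0,0,0,0,0],
    [0.05,0,0,0,0,0],
  ],
)

```text
time_s: 7.48
tool_pos: [0.5615, 0.0415, 0.1226]
eef_rot: [0.555, 0.439, 0.555, -0.438]
wrist_force: [-10.5, -0.9, 19.4]
opening: 0.0134
```

```bash
python3 -c "
from h import *
st()"
```

```text
t 7.48 tcp [0.5615 0.0415 0.1226] jawyaw 13.4 F [-10.5  -0.9  19.4] op 13.4 q [ 0.01  0.45  1.61  0.    1.08 -0.23]
```

Hard stop at 19 N with the tip well below deck level, so the button bottomed. Retract and return.

Request:
jog_arm(
  rows=[
    [-0.2,0,0,0,0,0],
    [-0.6,0,0,0,0,0],
    [-0.9,0,0,0,0,0],
    [-0.9,0,0,0,0,0],
    [-0.5,0,0,0,0,0],
    [-0.2,0,0,0,0,0],
  ],
)

```text
time_s: 7.98
tool_pos: [0.5605, 0.0414, 0.2241]
eef_rot: [0.554, 0.438, 0.556, -0.438]
wrist_force: [0.2, 0.3, -0.6]
opening: 0.0134
```

```bash
python3 -c "
from h import *
rows([.465,.275,.205],13,10)"
```

```text
t 7.98 tcp [0.5605 0.0414 0.2241] jawyaw 13.4 F [ 0.2  0.3 -0.6] op 13.4 q [ 0.01  0.34  1.51  0.    1.29 -0.23]
[0.06, -0.13, -0.83, 0.01, -0.0, 0.0],[0.06, -0.13, -0.83, 0.01, -0.0, 0.0],[0.06, -0.13, -0.83, 0.01, -0.0, 0.0],[0.06, -0.13, -0.83, 0.01, -0.0, 0.0],[0.06, -0.13, -0.83, 0.01, -0.0, 0.0],[0.06, -0.13, -0.83, 0.01, -0.0, 0.0],[0.06, -0.13, -0.83, 0.01, -0.0, 0.0],[0.06, -0.13, -0.83, 0.01, -0.0, 0.0],[0.06, -0.13, -0.83, 0.01, -0.0, 0.0],[0.06, -0.13, -0.83, 0.01, -0.0, 0.0],
```

Request:
jog_arm(
  rows=[
    [0.03,-0.13,-0.6,0,0,0],
    [0.03,-0.13,-0.83,0,0,0],
    [0.06,-0.13,-0.83,0,0,0],
    [0.06,-0.13,-0.83,0,0,0],
    [0.06,-0.13,-0.83,0,0,0],
    [0.06,-0.13,-0.83,0,0,0],
    [0.06,-0.13,-0.83,0,0,0],
    [0.06,-0.13,-0.83,0,0,0],
    [0.03,-0.13,-0.83,0,0,0],
    [0.03,-0.13,-0.83,0,0,0],
    [0,0,-0.1,0,0,0],
    [0,0,0,0,0,0],
  ],
)

```text
time_s: 8.98
tool_pos: [0.4604, 0.2797, 0.203]
eef_rot: [0.553, 0.437, 0.555, -0.44]
wrist_force: [-0.3, 0.3, -1.0]
opening: 0.0133
```

```bash
python3 -c "
from h import *
plan([.465,.275,.16],13)"
```

```text
t 8.98 tcp [0.4604 0.2797 0.203 ] jawyaw 13.3 F [-0.3  0.3 -1. ] op 13.3 q [0.48 0.31 1.6  0.   1.24 0.25]
shift [1.43 0.12 0.19] turn [0.06 0.01 0.07]
```

Request:
jog_arm(
  rows=[
    [0.4,0.12,0.19,0,0,0.05],
    [0.6,0,0,0,0,0],
    [0.35,0,0,0,0,0],
    [0,0,0,0,0,0],
    [0,0,0,0,0,0],
  ],
)

```text
time_s: 9.4
tool_pos: [0.4663, 0.2724, 0.1598]
eef_rot: [0.554, 0.438, 0.554, -0.44]
wrist_force: [0.5, 0.6, -0.7]
opening: 0.0134
```

```bash
python3 -c "
from h import *
plan([.4645,.2745,.16],13)
c=cap('scene');s=cap('side')
a=cv2.resize(c['image'][140:200,335:405,::-1],None,fx=5.7,fy=5.7,interpolation=cv2.INTER_CUBIC)
b=cv2.resize(s['image'][310:400,165:270,::-1],(399,342),interpolation=cv2.INTER_CUBIC)
cv2.imwrite('pics/m5.png',np.hstack([a,b]))
"
```

```text
t 9.4 tcp [0.4663 0.2724 0.1598] jawyaw 13.2 F [ 0.5  0.6 -0.7] op 13.4 q [ 0.46  0.36  1.64 -0.    1.14  0.23]
shift [-0.01 -0.04 -0.08] turn [0.05 0.01 0.02]
```

View pics/m5.png

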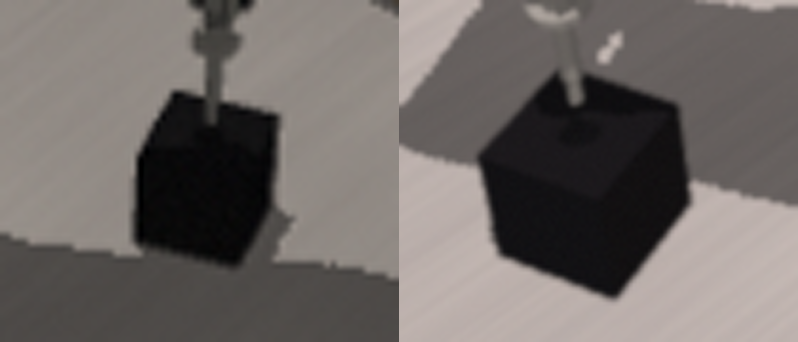

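The left view shows the tip at (211,124) and stand-top corners at (175,90) and (280,117). The right view shows the tip at (575,103), the hole at (579,132), and top corners at (481,158), (560,70), (679,106) and (603,200).

Run:
```python
from h import *
from scipy.optimize import least_squares
c=dict(np.load('scene.npz'));s=dict(np.load('side.npz'))
S=lambda u,v:np.array([165+(u-399)/3.8,310+v/3.8])
a=np.array([335+211/5.7,140+124/5.7])
t=least_squares(lambda p:np.r_[proj(c,p)-a,proj(s,p)-S(575,103)],[.46,.27,.07]);print(t.x,t.fun.round(1))
print('hole',pt(s,*S(579,132),.06),sum(pt(s,*S(*q),.06) for q in[(481,158),(560,70),(679,106),(603,200)])/4)
print('tip.side',pt(s,*S(575,103),.0705))
```

```text
[0.46736114 0.27268982 0.06873879] [ 0.4 -0.1  0.2  0. ]
hole [0.46078962 0.27746407 0.06      ] [0.46013221 0.27691114 0.06      ]
tip.side [0.4660364 0.2738432 0.0705   ]
```

Request:
jog_arm(
  rows=[
    [0,-0.07,-0.12,0,0,0],
    [0.2,0,0,0,0,0],
    [0.4,0,0,0,0,0],
    [0.4,0,0,0,0,0],
    [0,0,0,0,0,0],
  ],
)

```text
time_s: 9.92
tool_pos: [0.4641, 0.2764, 0.1304]
eef_rot: [0.555, 0.44, 0.554, -0.438]
wrist_force: [-0.8, -0.7, -0.5]
opening: 0.0133
```

```bash
python3 -c "
from h import *
plan([.4635,.2755,.0995],13)"
```

```text
t 9.92 tcp [0.4641 0.2764 0.1304] jawyaw 13.2 F [-0.8 -0.7 -0.5] op 13.3 q [ 0.47  0.4   1.67 -0.    1.07  0.24]
shift [ 1.03 -0.03  0.03] turn [ 0.05 -0.   -0.05]
```

Request:
jog_arm(
  rows=[
    [0.4,-0.02,0.03,0,0,0],
    [0.4,0,0,0,0,0],
    [0.1,0,0,0,0,0],
    [0,0,0,0,0,0],
  ],
)

```text
time_s: 10.25
tool_pos: [0.4636, 0.2756, 0.1018]
eef_rot: [0.555, 0.44, 0.554, -0.438]
wrist_force: [-0.1, -0.1, -1.1]
opening: 0.0137
```

```bash
python3 -c "
from h import *
plan([.4635,.2755,.0985],13)"
```

```text
t 10.25 tcp [0.4636 0.2756 0.1018] jawyaw 13.3 F [-0.1 -0.1 -1.1] op 13.7 q [ 0.47  0.43  1.69 -0.    1.01  0.24]
shift [ 0.11 -0.01  0.  ] turn [ 0.06 -0.   -0.04]
```

Request:
jog_arm(
  rows=[
    [0.08,0,0,0,0,0],
    [0.06,0,0,0,0,0],
    [0.04,0,0,0,0,0],
  ],
)

```text
time_s: 10.5
tool_pos: [0.4641, 0.276, 0.0974]
eef_rot: [0.555, 0.44, 0.554, -0.437]
wrist_force: [-0.5, 0.6, -0.4]
opening: 0.0131
```

Request:
jog_arm(
  rows=[
    [0,0,0,0,0,0],
    [0,0,0,0,0,0],
    [0,0,0,0,0,0],
    [0,0,0,0,0,0],
  ],
  jaw=50,
)

```text
time_s: 10.83
tool_pos: [0.4647, 0.2763, 0.0986]
eef_rot: [0.556, 0.441, 0.553, -0.437]
wrist_force: [0.7, 0.5, -0.4]
opening: 0.0502
```

Request:
jog_arm(
  rows=[
    [-0.4,0,0,0,0,0],
    [-0.8,0,0,0,0,0],
    [-1,0,0,0,0,0],
    [-1,0,0,0,0,0],
    [-1,0,0,0,0,0],
    [-0.4,0,0,0,0,0],
  ],
)

```text
time_s: 11.33
tool_pos: [0.4622, 0.2751, 0.2441]
eef_rot: [0.555, 0.439, 0.554, -0.438]
wrist_force: [-0.5, 1.5, 0.0]
opening: 0.0501
```

```bash
python3 -c "
from h import *
c=cap('wrist');E=np.linalg.inv(c['extrinsics']);v,u=np.mgrid[:480,:640];d=np.linalg.inv(c['K'])@np.stack([u.ravel(),v.ravel(),np.ones(u.size)])
P=(E[:3,:3]@(d*c['range_z'].ravel())).T+E[:3,3]
for l,h in((.10,.135),(.055,.068)):
  m=(P[:,2]>l)&(P[:,2]<h)&(np.hypot(P[:,0]-.464,P[:,1]-.274)<.06);q=P[m];print(len(q),cv2.minAreaRect((q[:,:2]*1000).astype(np.float32)),np.percentile(q[:,2],[10,50,99]))
cv2.imwrite('pics/w6.png',cv2.resize(c['image'][60:360,160:560,::-1],None,fx=1.5,fy=1.5))
rows([.455,-.30,.24],-113,36)"
```

```text
386 ((464.53790283203125, 277.0417175292969), (14.284345626831055, 14.905492782592773), 15.432272911071777) [0.10989796 0.12236476 0.1240526 ]
3479 ((463.58929443359375, 275.5461730957031), (59.997554779052734, 60.488765716552734), 17.921384811401367) [0.0578074  0.05880934 0.06376364]
t 11.38 tcp [0.4626 0.2753 0.2454] jawyaw 13.3 F [ 0.7 -0.3  2.2] op 49.9 q [ 0.47  0.27  1.55 -0.    1.32  0.24]
[0.0, -0.13, 0.52, 0.77, -0.0, -0.0],[0.0, -0.1, 0.52, 0.77, -0.0, -0.0],[0.0, -0.07, 0.53, 0.77, -0.0, -0.0],[0.0, -0.03, 0.53, 0.77, -0.0, -0.0],[0.0, -0.0, 0.53, 0.77, -0.0, -0.0],[0.0, 0.03, 0.53, 0.77, -0.0, -0.0],[0.0, 0.06, 0.53, 0.77, -0.0, -0.0],[0.0, 0.1, 0.52, 0.77, -0.0, -0.0],[0.0, 0.13, 0.52, 0.77, -0.0, -0.0],[0.0, 0.16, 0.51, 0.77, -0.0, -0.0],[0.0, 0.19, 0.5, 0.77, -0.0, -0.0],[0.0, 0.22, 0.48, 0.77, -0.0, -0.0],
```

View pics/w6.png

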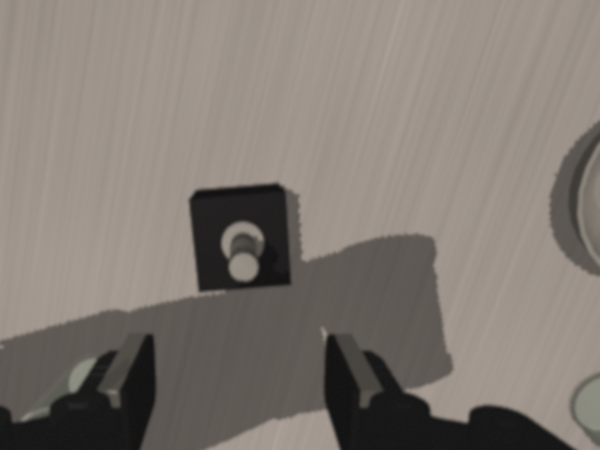

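The wrist view shows the stylus back in the stand, collar seated: handle top at (243,267), collar at (243,240). The depth gives the top at 0.124 m. On to the cover.

```bash
python3 -c "
from h import *
rows([.46,-.315,.24],-113,30)"
```

```text
t 11.38 tcp [0.4626 0.2753 0.2454] jawyaw 13.3 F [ 0.7 -0.3  2.2] op 49.9 q [ 0.47  0.27  1.55 -0.    1.32  0.24]
[0.01, -0.15, 0.64, 0.92, -0.0, -0.0],[0.01, -0.11, 0.65, 0.92, -0.0, -0.0],[0.01, -0.06, 0.65, 0.92, -0.0, -0.0],[0.01, -0.01, 0.66, 0.92, -0.0, -0.0],[0.01, 0.04, 0.65, 0.92, -0.0, -0.0],[0.01, 0.09, 0.65, 0.92, -0.0, -0.0],[0.01, 0.13, 0.64, 0.92, -0.0, -0.0],[0.01, 0.18, 0.63, 0.92, -0.0, -0.0],[0.01, 0.23, 0.62, 0.92, -0.0, -0.0],[0.01, 0.27, 0.6, 0.92, -0.0, -0.0],[0.01, 0.31, 0.58, 0.92, -0.0, -0.0],[0.01, 0.35, 0.55, 0.92, -0.0, -0.0],
```

Request:
jog_arm(
  rows=[
    [0,-0.15,0.64,0.92,0,0],
    [0,-0.11,0.65,0.92,0,0],
    [0,-0.06,0.65,0.92,0,0],
    [0,-0.01,0.66,0.92,0,0],
    [0,0.04,0.65,0.92,0,0],
    [0,0.09,0.65,0.92,0,0],
    [0,0.13,0.64,0.92,0,0],
    [0,0.18,0.63,0.92,0,0],
    [0,0.23,0.62,0.92,0,0],
    [0,0.27,0.6,0.92,0,0],
    [0,0.31,0.58,0.92,0,0],
    [0,0.35,0.55,0.92,0,0],
  ],
)

```text
time_s: 12.38
tool_pos: [0.4555, 0.0316, 0.2536]
eef_rot: [0.303, 0.644, 0.302, -0.634]
wrist_force: [1.1, -0.1, -0.1]
opening: 0.05
```

```bash
python3 -c "
from h import *
rows([.46,-.315,.24],-113,18)"
```

```text
t 12.38 tcp [0.4555 0.0316 0.2536] jawyaw -39.3 F [ 1.1 -0.1 -0.1] op 50.0 q [-0.01  0.07  1.76  0.01  1.29  0.67]
[0.02, 0.41, 0.49, 0.89, -0.01, 0.0],[0.02, 0.45, 0.46, 0.89, -0.01, 0.0],[0.02, 0.48, 0.43, 0.89, -0.01, 0.0],[0.02, 0.51, 0.39, 0.89, -0.01, 0.0],[0.02, 0.53, 0.36, 0.89, -0.01, 0.0],[0.02, 0.56, 0.32, 0.89, -0.01, 0.0],[0.02, 0.58, 0.28, 0.89, -0.01, 0.0],[0.02, 0.6, 0.23, 0.89, -0.01, 0.0],[0.02, 0.61, 0.19, 0.89, -0.01, 0.0],[0.03, 0.63, 0.15, 0.89, -0.01, 0.0],[0.03, 0.63, 0.1, 0.89, -0.01, 0.0],[0.03, 0.64, 0.06, 0.89, -0.01, 0.0],
```

Request:
jog_arm(
  rows=[
    [0.02,0.41,0.49,0.89,0,0],
    [0.02,0.45,0.46,0.89,0,0],
    [0.02,0.48,0.43,0.89,0,0],
    [0.02,0.51,0.39,0.89,0,0],
    [0.02,0.53,0.36,0.89,0,0],
    [0.02,0.56,0.32,0.89,0,0],
    [0.02,0.58,0.28,0.89,0,0],
    [0.02,0.6,0.23,0.89,0,0],
    [0.02,0.61,0.19,0.89,0,0],
    [0.02,0.63,0.15,0.89,0,0],
    [0.02,0.63,0.1,0.89,0,0],
    [0.02,0.64,0.06,0.89,0,0],
  ],
)

```text
time_s: 13.38
tool_pos: [0.4502, -0.2111, 0.252]
eef_rot: [-0.006, 0.714, -0.004, -0.7]
wrist_force: [0.2, -0.3, -0.4]
opening: 0.0497
```

```bash
python3 -c "
from h import *
rows([.46,-.315,.24],-113,6)"
```

```text
t 13.38 tcp [ 0.4502 -0.2111  0.252 ] jawyaw -90.8 F [ 0.2 -0.3 -0.4] op 49.7 q [-0.52  0.17  1.66  0.01  1.3   1.06]
[0.07, 0.58, -0.06, 0.81, -0.04, 0.01],[0.07, 0.57, -0.1, 0.81, -0.04, 0.01],[0.07, 0.56, -0.14, 0.81, -0.04, 0.01],[0.07, 0.55, -0.17, 0.81, -0.04, 0.01],[0.07, 0.54, -0.21, 0.81, -0.04, 0.01],[0.07, 0.53, -0.24, 0.81, -0.04, 0.01],
```

Request:
jog_arm(
  rows=[
    [0.05,0.58,-0.06,0.81,0,0],
    [0.05,0.57,-0.1,0.81,0,0],
    [0.05,0.56,-0.14,0.81,-0.1,0],
    [0.05,0.55,-0.17,0.81,-0.1,0],
    [0.05,0.54,-0.21,0.81,0,0.05],
    [0,0.53,-0.2,0.81,0,0],
    [0,0,0,0,0,0],
    [0,0,0,0,0,0],
  ],
)

```text
time_s: 14.05
tool_pos: [0.4558, -0.3224, 0.2474]
eef_rot: [-0.152, 0.691, -0.15, -0.69]
wrist_force: [0.5, 0.5, 0.3]
opening: 0.0501
```

```bash
cat >> h.py <<'E'
def cloud(c):
    E=np.linalg.inv(c['extrinsics']);v,u=np.mgrid[:480,:640];d=np.linalg.inv(c['K'])@np.stack([u.ravel(),v.ravel(),np.ones(u.size)])
    return (E[:3,:3]@(d*c['range_z'].ravel())).T+E[:3,3]
def band(P,xy,r,l,h):
    q=P[(P[:,2]>l)&(P[:,2]<h)&(np.hypot(P[:,0]-xy[0],P[:,1]-xy[1])<r)]
    print(len(q),cv2.minAreaRect((q[:,:2]*1000).astype(np.float32)),np.median(q[:,2]).round(4))
    return q
E
python3 -c "
from h import *
c=cap('wrist','w7.png');P=cloud(c)
q=band(P,(.464,-.328),.05,.042,.056);band(P,(.464,-.328),.075,.014,.027)
plan([.464,-.328,.24],-113)"
```

```text
849 ((462.7775573730469, -324.26776123046875), (13.969343185424805, 60.07279968261719), 67.88337707519531) 0.0467
6864 ((462.7619934082031, -324.26287841796875), (80.12960052490234, 110.0100326538086), 67.95127868652344) 0.0188
t 14.1 tcp [ 0.4559 -0.3222  0.2475] jawyaw -114.6 F [ 0.  -0.  -0.1] op 50.2 q [-0.68  0.31  1.49  0.    1.34  1.32]
shift [ 0.25  0.06 -0.33] turn [-0.36 -0.01  0.03]
```

View pics/w7.png

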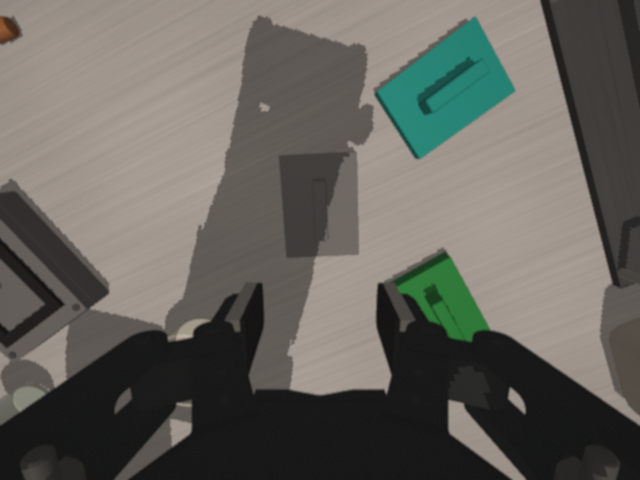

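The wrist view shows the grey cover at (320,205), half in shadow; green and turquoise at (440,300) and (445,88). The wrist depth gives the cover at (0.4628, -0.3243), jaw yaw -112.

```bash
python3 -c "
from h import *
plan([.4628,-.3243,.12],-112)"
```

```text
t 14.1 tcp [ 0.4559 -0.3222  0.2475] jawyaw -114.6 F [ 0.  -0.  -0.1] op 50.2 q [-0.68  0.31  1.49  0.    1.34  1.32]
shift [ 4.25 -0.02 -0.23] turn [-0.57 -0.02  0.03]
```

Request:
jog_arm(
  rows=[
    [0.4,0,-0.12,-0.3,0,0],
    [0.8,0,-0.11,-0.27,0,0.03],
    [0.9,0,0,0,0,0],
    [0.9,0,0,0,0,0],
    [0.7,0,0,0,0,0],
    [0.3,0,0,0,0,0],
    [0,0,0,0,0,0],
  ],
  jaw=44,
)

```text
time_s: 14.68
tool_pos: [0.4642, -0.3202, 0.1217]
eef_rot: [-0.127, 0.697, -0.128, -0.694]
wrist_force: [-0.5, 0.4, -0.2]
opening: 0.0437
```

```bash
python3 -c "
from h import *
plan([.4628,-.3243,.037],-112)"
```

```text
t 14.68 tcp [ 0.4642 -0.3202  0.1217] jawyaw -110.7 F [-0.5  0.4 -0.2] op 43.7 q [-0.67  0.45  1.61  0.    1.08  1.26]
shift [2.82 0.14 0.01] turn [ 0.28 -0.06 -0.01]
```

Request:
jog_arm(
  rows=[
    [0.6,0.14,0,0.25,0,0],
    [0.8,0,0,0,0,0],
    [0.7,0,0,0,0,0],
    [0.3,0,0,0,0,0],
    [0,0,0,0,0,0],
  ],
)

```text
time_s: 15.1
tool_pos: [0.4658, -0.3241, 0.052]
eef_rot: [-0.13, 0.699, -0.133, -0.691]
wrist_force: [-0.3, 0.2, 0.1]
opening: 0.0437
```

```bash
python3 -c "
from h import *
plan([.4628,-.3243,.037],-112)"
```

```text
t 15.1 tcp [ 0.4658 -0.3241  0.052 ] jawyaw -111.5 F [-0.3  0.2  0.1] op 43.7 q [-0.67  0.56  1.64  0.    0.93  1.27]
shift [0.5  0.04 0.1 ] turn [ 0.12 -0.14 -0.03]
```

Request:
jog_arm(
  rows=[
    [0.25,0.04,0.1,0.12,-0.14,-0.03],
    [0.2,0,0,0,0,0],
    [0,0,0,0,0,0],
  ],
)

```text
time_s: 15.35
tool_pos: [0.4638, -0.3248, 0.0408]
eef_rot: [-0.134, 0.695, -0.135, -0.693]
wrist_force: [-0.0, -0.0, 0.3]
opening: 0.0439
```

```bash
python3 -c "
from h import *
plan([.4628,-.3243,.036],-112)"
```

```text
t 15.35 tcp [ 0.4638 -0.3248  0.0408] jawyaw -112.0 F [-0.  -0.   0.3] op 43.9 q [-0.68  0.58  1.64  0.    0.92  1.28]
shift [ 0.16 -0.    0.04] turn [ 0.   -0.04 -0.01]
```

Request:
jog_arm(
  rows=[
    [0.15,0,0.03,0,0,0],
    [0,0,0,0,0,0],
  ],
)

```text
time_s: 15.52
tool_pos: [0.4634, -0.3248, 0.0372]
eef_rot: [-0.134, 0.696, -0.136, -0.693]
wrist_force: [0.6, -0.0, 0.0]
opening: 0.0441
```

Request:
jog_arm(
  rows=[
    [0,0,0,0,0,0],
    [0,0,0,0,0,0],
    [0,0,0,0,0,0],
    [0,0,0,0,0,0],
    [0,0,0,0,0,0],
    [0,0,0,0,0,0],
  ],
  jaw=6,
  force=80,
)

```text
time_s: 16.02
tool_pos: [0.4638, -0.3251, 0.0385]
eef_rot: [-0.134, 0.696, -0.136, -0.692]
wrist_force: [-0.2, 0.0, -2.0]
opening: 0.0122
```

Request:
jog_arm(
  rows=[
    [-0.3,0,0,0,0,0],
    [-0.7,0,0,0,0,0],
    [-1,0,0,0,0,0],
    [-1,0,0,0,0,0],
    [-0.8,0,0,0,0,0],
    [-0.4,0,0,0,0,0],
    [0,0,0,0,0,0],
  ],
)

```text
time_s: 16.6
tool_pos: [0.462, -0.3237, 0.1717]
eef_rot: [-0.134, 0.695, -0.135, -0.693]
wrist_force: [0.3, -0.5, -2.2]
opening: 0.0119
```

```bash
python3 -c "
from h import *
rows([.5336,.0188,.18],-79,18)"
```

```text
t 16.6 tcp [ 0.462  -0.3237  0.1717] jawyaw -112.0 F [ 0.3 -0.5 -2.2] op 11.9 q [-0.68  0.4   1.56  0.    1.18  1.28]
[-0.02, -0.64, 0.11, -0.4, -0.0, -0.0],[-0.02, -0.64, 0.09, -0.4, -0.0, -0.0],[-0.02, -0.64, 0.07, -0.4, -0.0, -0.0],[-0.02, -0.65, 0.05, -0.4, -0.0, -0.0],[-0.02, -0.65, 0.03, -0.4, -0.0, -0.0],[-0.02, -0.65, 0.01, -0.4, -0.0, -0.0],[-0.02, -0.65, -0.01, -0.4, -0.0, -0.0],[-0.02, -0.65, -0.03, -0.4, -0.0, -0.0],[-0.02, -0.65, -0.05, -0.4, -0.0, -0.0],[-0.02, -0.64, -0.07, -0.4, -0.0, -0.0],[-0.02, -0.64, -0.09, -0.4, -0.0, -0.0],[-0.02, -0.64, -0.11, -0.4, -0.0, -0.0],
```

Request:
jog_arm(
  rows=[
    [0,-0.4,0.07,-0.4,0,0],
    [0,-0.64,0.09,-0.4,0,0],
    [0,-0.64,0.07,-0.4,0,0],
    [0,-0.65,0.05,-0.4,0,0],
    [0,-0.65,0.03,-0.4,0,0],
    [0,-0.65,0.01,-0.4,0,0],
    [0,-0.65,-0.01,-0.4,0,0],
    [0,-0.65,-0.03,-0.4,0,0],
    [0,-0.65,-0.05,-0.4,0,0],
    [0,-0.64,-0.07,-0.4,0,0],
    [0,-0.5,-0.07,-0.4,0,0],
    [0,0,0,0,0,0],
  ],
)

```text
time_s: 17.6
tool_pos: [0.4977, -0.1081, 0.161]
eef_rot: [0.002, -0.703, -0.002, 0.712]
wrist_force: [-0.7, 0.2, -2.8]
opening: 0.012
```

```bash
python3 -c "
from h import *
c=cap('wrist','w8.png');P=cloud(c);x,r=st()
q=band(P,(.534,.018),.10,.039,.0475)
e=band(P,x[:2],.08,x[2]-.024,x[2]-.011)
rows([.5336,.0188,.165],-79,8)"
```

```text
t 17.65 tcp [ 0.4976 -0.109   0.161 ] jawyaw -90.1 F [ 0.9 -0.3 -3.1] op 12.2 q [-0.29  0.3   1.72  0.    1.13  1.28]
23842 ((533.57666015625, 18.22673797607422), (150.6284942626953, 117.431884765625), 10.686078071594238) 0.0439
20374 ((496.5157775878906, -107.4229736328125), (80.39483642578125, 109.86792755126953), 89.97039794921875) 0.1412
t 17.65 tcp [ 0.4976 -0.109   0.161 ] jawyaw -90.1 F [ 0.9 -0.3 -3.1] op 12.2 q [-0.29  0.3   1.72  0.    1.13  1.28]
[-0.02, -0.53, -0.15, -0.3, 0.02, 0.01],[-0.02, -0.53, -0.16, -0.3, 0.02, 0.01],[-0.02, -0.53, -0.17, -0.3, 0.02, 0.01],[-0.02, -0.52, -0.19, -0.3, 0.02, 0.01],[-0.02, -0.52, -0.2, -0.3, 0.02, 0.01],[-0.02, -0.51, -0.21, -0.3, 0.02, 0.01],[-0.02, -0.51, -0.22, -0.3, 0.02, 0.01],[-0.02, -0.5, -0.24, -0.3, 0.02, 0.01],
```

Request:
jog_arm(
  rows=[
    [0,-0.53,-0.15,-0.3,0,0],
    [0,-0.53,-0.16,-0.3,0,0],
    [0,-0.53,-0.17,-0.3,0.05,0],
    [0,-0.52,-0.19,-0.3,0.05,0],
    [0,-0.52,-0.2,-0.3,0,0.05],
    [0,-0.51,-0.21,-0.3,0,0],
    [0,-0.5,-0.22,-0.3,0,0],
    [0,-0.4,-0.2,-0.3,0,0],
    [0,0,0,0,0,0],
  ],
)

```text
time_s: 18.4
tool_pos: [0.5305, 0.0171, 0.155]
eef_rot: [-0.067, -0.699, -0.069, 0.708]
wrist_force: [0.2, 0.3, -2.2]
opening: 0.0121
```

```bash
python3 -c "
from h import *
plan([.5350,.0168,.110],-79.3)"
```

```text
t 18.4 tcp [0.5305 0.0171 0.155 ] jawyaw -78.9 F [ 0.2  0.3 -2.2] op 12.1 q [-0.04  0.35  1.66  0.    1.14  1.34]
shift [ 1.5   0.05 -0.16] turn [0.08 0.16 0.05]
```

Request:
jog_arm(
  rows=[
    [0.3,0.05,-0.16,0.08,0.15,0.05],
    [0.6,0,0,0,0,0],
    [0.4,0,0,0,0,0],
    [0.1,0,0,0,0,0],
    [0,0,0,0,0,0],
  ],
)

```text
time_s: 18.82
tool_pos: [0.5343, 0.0133, 0.1096]
eef_rot: [-0.065, -0.703, -0.064, 0.705]
wrist_force: [0.5, 0.2, -1.6]
opening: 0.0122
```

```bash
python3 -c "
from h import *
c=cap('wrist');P=cloud(c);x,r=st()
e=band(P,x[:2],.08,x[2]-.024,x[2]-.011)
plan([.5350,.0168,.09],-79.3)"
```

```text
t 18.87 tcp [0.5343 0.0133 0.1099] jawyaw -79.5 F [-0.7 -1.5 -2.5] op 12.3 q [-0.04  0.42  1.7  -0.    1.03  1.35]
20384 ((533.1751708984375, 13.597293853759766), (110.0365219116211, 80.3420639038086), 10.515146255493164) 0.0899
t 18.87 tcp [0.5343 0.0133 0.1099] jawyaw -79.5 F [-0.7 -1.5 -2.5] op 12.3 q [-0.04  0.42  1.7  -0.    1.03  1.35]
shift [ 0.66 -0.11 -0.04] turn [-0.05  0.03 -0.  ]
```

Request:
jog_arm(
  rows=[
    [0,-0.15,-0.04,0,0,0],
    [0.1,0,0,0,0,0],
    [0,0,0,0,0,0],
  ],
)

```text
time_s: 19.12
tool_pos: [0.5352, 0.0175, 0.1083]
eef_rot: [-0.064, -0.704, -0.064, 0.704]
wrist_force: [-1.1, -0.3, -3.1]
opening: 0.012
```

```bash
python3 -c "
from h import *
c=cap('wrist');P=cloud(c);x,r=st()
e=band(P,x[:2],.08,x[2]-.024,x[2]-.011)
plan([.5350,.0168,.09],-79.3)"
```

```text
t 19.17 tcp [0.5354 0.0175 0.1087] jawyaw -79.6 F [ 0.5 -0.2 -1.8] op 12.0 q [-0.04  0.42  1.7  -0.    1.03  1.36]
20373 ((534.2589721679688, 17.753273010253906), (109.92431640625, 80.6762924194336), 10.47120475769043) 0.0887
t 19.17 tcp [0.5354 0.0175 0.1087] jawyaw -79.6 F [ 0.5 -0.2 -1.8] op 12.0 q [-0.04  0.42  1.7  -0.    1.03  1.36]
shift [0.62 0.02 0.02] turn [-0.07  0.   -0.01]
```

Request:
jog_arm(
  rows=[
    [0.2,0,0.02,0,0,0],
    [0.2,0,0,0,0,0],
    [0.12,0,0,0,0,0],
    [0,0,0,0,0,0],
  ],
)

```text
time_s: 19.5
tool_pos: [0.5351, 0.0175, 0.0923]
eef_rot: [0.064, 0.705, 0.064, -0.704]
wrist_force: [-0.4, 0.3, -2.9]
opening: 0.012
```

```bash
python3 -c "
from h import *
plan([.5350,.0168,.0835],-79.3)"
```

```text
t 19.5 tcp [0.5351 0.0175 0.0923] jawyaw -79.6 F [-0.4  0.3 -2.9] op 12.0 q [-0.04  0.44  1.71 -0.    0.99  1.35]
shift [0.29 0.02 0.01] turn [-0.07 -0.02 -0.01]
```

No contact force with the rim below the pin tip, so the socket is over the pin. Pressing now.

Request:
jog_arm(
  rows=[
    [0.12,0,0,0,0,0],
    [0.1,0,0,0,0,0],
  ],
)

```text
time_s: 19.67
tool_pos: [0.5354, 0.0174, 0.0856]
eef_rot: [0.064, 0.705, 0.064, -0.703]
wrist_force: [-3.2, -0.9, 4.4]
opening: 0.012
```

Request:
jog_arm(
  rows=[
    [0.07,0,0,0,0,0],
    [0.05,0,0,0,0,0],
  ],
)

```text
time_s: 19.83
tool_pos: [0.5355, 0.0174, 0.0833]
eef_rot: [0.064, 0.705, 0.064, -0.703]
wrist_force: [-20.2, -0.6, 38.4]
opening: 0.0122
```

Request:
jog_arm(
  rows=[
    [0.05,0,0,0,0,0],
  ],
)

```text
time_s: 19.92
tool_pos: [0.5357, 0.0174, 0.0833]
eef_rot: [0.064, 0.705, 0.064, -0.703]
wrist_force: [-12.3, -0.0, 25.1]
opening: 0.0123
```

```bash
python3 -c "
from h import *
c=cap('wrist');s=cap('side');x,r=st();P=cloud(c)
e=band(P,x[:2],.085,.058,.072)
d=e-e.mean(0);n=np.linalg.svd(d,full_matrices=False)[2][2];print('tilt deg',np.degrees(np.arccos(abs(n[2]))))
band(P,(.534,.018),.1,.039,.0475)
cv2.imwrite('pics/s9.png',cv2.resize(s['image'][180:330,200:380,::-1],None,fx=3.3,fy=3.3,interpolation=cv2.INTER_CUBIC))
for i in range(3): cap('wrist');st()
plan(x,-79.6)
"
```

```text
t 20.02 tcp [0.5357 0.0174 0.0834] jawyaw -79.6 F [-11.1   0.8  21.5] op 12.4 q [-0.04  0.46  1.71 -0.    0.97  1.35]
20449 ((534.762939453125, 17.75127410888672), (110.00069427490234, 80.32093811035156), 10.17302131652832) 0.0639
tilt deg 0.24218667773936461
17360 ((554.9197998046875, 22.043128967285156), (106.58761596679688, 116.88671875), 10.470364570617676) 0.0439
t 20.07 tcp [0.5357 0.0174 0.0834] jawyaw -79.6 F [-12.2  -0.6  21.3] op 12.2 q [-0.04  0.46  1.71 -0.    0.97  1.35]
t 20.12 tcp [0.5357 0.0174 0.0834] jawyaw -79.6 F [-10.8   0.   21.2] op 12.3 q [-0.04  0.46  1.71 -0.    0.97  1.35]
t 20.17 tcp [0.5357 0.0174 0.0834] jawyaw -79.6 F [-11.7   0.5  20.1] op 12.2 q [-0.04  0.46  1.71 -0.    0.97  1.35]
t 20.17 tcp [0.5357 0.0174 0.0834] jawyaw -79.6 F [-11.7   0.5  20.1] op 12.2 q [-0.04  0.46  1.71 -0.    0.97  1.35]
shift [-0. -0.  0.] turn [-0.   -0.04 -0.02]
```

View pics/s9.png

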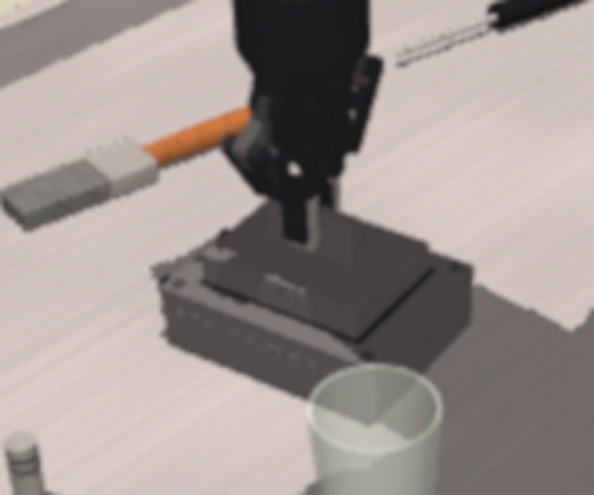

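The side view shows the cover squarely on the unit around (320,270) and held. Its top is 20.0 mm above the deck by depth, so it is home, with a steady push of about 20 N. Handing in.

```bash
python3 -c "
from h import *
print(env.finish_job());st()"
```

```text
the job is handed in; nothing more can be done
None
the job is handed in; nothing more can be done
```

The job is done and handed in at about 20 s: button pressed, stylus back in its stand, and the cover pressed home and still held down.

- **Button:** I pressed the stylus to a hard stop at about 19 N, with the tip well below deck level. That is past the roughly 4 N the button needs, but its travel could not be read directly. There was also about 10 N of sideways force at that moment.
- **Stylus:** It is back in the stand, with the handle top at 0.124 m and the collar resting on the stand.
- **Cover:** The socket went over the pin without contact force. By wrist depth, the cover's top is 20.0 mm above the deck, so the rim is level with the deck. It is within about 1.3 mm and 0.5° of the unit's centre and yaw, tilted 0.24°. The push was steady at 20–21 N down, with about 11 N of sideways force. It peaked briefly at 38 N on the wrist (20 N sideways) while pressing.

The scene camera read about 4 mm lower in y than the wrist camera. I took the wrist values for the grasps and the cover, and the button press sat between the two.

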